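# Put the mended knife away in the rack's empty bay and scan its card

### The job

The mended table knife lies with its handle under the heat guard: draw it out, lay it down flat clear of the guard and let go, then take it by the handle and lay it in the one empty bay of the knife rack like the other two knives: blade in the bay, handle outside, the shoulder between them level with the mouth. Then take the hand scanner, aim it at the bar code of the job card on that bay's roof, its window about 70 mm from the code, hold it steady for a good second, and lay it back on the bench. Drop nothing, and leave the other knives and the other things on the bench where they are.

Things in the scene. Friction and masses are not known exactly. Their poses are not given: they have to be found in the camera images.
- knife: the mended knife, plain silver metal, 200 mm long, 0.1 kg. Origin: underside, below the shoulder where handle meets blade; x to the blade's tip, z up. Handle: x -90 to 0 mm, 24 mm wide (27 at the end), 20 mm high, flat underside. Blade: x 0 to 110 mm, 20 mm wide, 5 mm thick, 7.5 to 12.5 mm above the underside (it hovers). Lies on its handle without tipping; starts with the handle under the guard
- knife_shoulder (a point): point on the knife's axis (10 mm above the underside) at the shoulder, axes as the knife
- knife_handle (a point): point on the knife's axis at the handle's middle, 45 mm from the shoulder
- knife_pommel (a point): point on the knife's axis at the handle's end, 90 mm from the shoulder
- knife_tip (a point): point on the knife's axis at the blade's tip, 110 mm from the shoulder
- hearth: fixed grey soldering board, 180 mm (x) by 340 mm (y), 12 mm thick, origin under its centre, with the dark steel heat guard on it: a tunnel 80 mm wide outside, 72 mm inside, from y = +65 to +170 mm about x = 0, roof underside 46 mm and roof top 50 mm above the board, open at both ends
- guard_mouth (a point): middle of the guard's mouth (the end that the blade sticks out of) on the board's surface, at x = 0, y = +65 mm of the board; the mouth faces the board's -y
- guard_center (a point): middle of the space under the guard, 52.5 mm behind its mouth, 10 mm above the board
- rack: fixed plywood knife rack: base board 8 mm thick, x -120 to 120, y -125 to 100 mm; on its y < 0 part three roofed bays side by side, mouths at y = 0 facing +y. Each bay is 72 mm wide, 45 mm high and 119 mm deep inside; walls 6 mm; pitch 78 mm along x; roof top 59 mm above the bench. Two bays hold knives, any one is empty. Origin: on the bench below the middle bay's mouth
- rack_bay0 (a point): middle of the mouth of the bay at the rack's x = -78 mm, 10 mm above the base board (where a knife's shoulder belongs), axes as the rack
- rack_bay1 (a point): the same for the middle bay
- rack_bay2 (a point): the same for the bay at x = +78 mm
- card: white job card with a bar code, 50 by 70 mm, 2 mm thick (with a 4 mm high clip), fixed flat on the roof over the bay whose knife is out. Origin: straight above the middle of that bay's mouth, at the roof's top; axes as the rack
- card_code (a point): middle of the bar code on the card's upper face, 55 mm behind the mouth's plane
- scanner: hand scanner lying on the bench, 0.16 kg. Origin: on its underside, x forward to the head, z up. Grey body to hold: x -80 to +45 mm, 32 mm wide, 30 mm high, flat underside. Black head: 46 mm wide, about x 33 to 87 mm, 7 to 61 mm high; its window looks forward and 45 degrees down
- scanner_window (a point): middle of the window, at x = 74, z = 20 mm of the scanner
- scanner_spot (a point): point on the beam 70 mm in front of the window, at x = 123.5, z = -29.5 mm of the scanner: bring it to the code
- stored_1: a knife just like the mended one, lying in another bay of the rack: blade inside, handle on the base board outside, shoulder at the mouth; origin and axes as knife; to be left alone
- stored_2: another such knife in a third bay; to be left alone
- turntable: round soldering turntable, 144 mm across, 44 mm high, origin under its centre; bystander
- jar: white flux jar, 64 mm across, 75 mm high, origin under its centre; bystander
- hammer: hammer lying on the bench, origin under its middle; bystander
There are look-alikes about, which are no part of the job. Of the things like the scanner, leave any that is orange or pink; of the rest the larger one is meant.

How it is judged:
By the outcome, as a careful person would: the job done as asked, in the order asked, and still so for the second after the job is handed in, with the robot touching nothing.
It also fails if it takes over 67 s, if anything falls off the work surface, if the arm or the gripper's body presses on something with over 40 N, if the wrist force passes 120 N, or if a joint passes its speed limit or range.

### The arm

A 6-joint arm with a two-finger parallel gripper is mounted at the origin on the work surface. World frame = base frame: x ahead of the robot, y to its left, z up, the work surface at z = 0. Lengths are in m, angles in degrees, forces in N, time in s.
With the tool pointing down it reaches from about 0.275 to 0.725 m from the base axis. Payload 5.6 kg.
Tool frame: the origin (TCP) lies between the finger pads, 19 mm behind the fingertips; this is the grasp point; z points along the fingers, y is the line along which they close (so a half turn about z gives the same grasp; the last joint's range is limited). The gripper opens to 85 mm and grips with 20 to 120 N. Pads are 22 mm wide; open, the fingers measure 114 mm over their backs; the gripper's body (76 mm by 85 mm) begins 54 mm behind the grasp point. The pads swing forward as they close: fully open they stand 13 mm farther back than shut.
Start: joints at [-48.094, 14.616, 6.199, 0, -81.583, -16.306], TCP at [0.238, -0.496, 0.25] pointing down, gripper open.
Joint ranges: [-168.99, 168.99], [-69.2, 112.95], [-62.41, 85.93], [-164.36, 98.24], [-168.68, -3.75], [-174.98, 174.98]. Speed limits (degrees/s): [147.25, 147.25, 180, 180, 180, 180].

### API

Orientations are given as a 3x3 rotation matrix whose columns are the frame's x, y, z axes.
In Python, from plant import robot gives the robot as it stands. The module is installed in compiled form; this text tells all that it offers.
- The arm moves only by the tool send_rows, never from a script. Its argument "moves" is a list that holds one entry, the list of rows, each a list of 7 numbers: the shift along the tool's x, y, z in mm, then the turn, a rotation vector about the tool's x, y, z in degrees, then the opening, from 0 (shut) to 1 (fully open). A call has exactly 10 rows; each row is the pose to reach, as a shift and turn from the pose commanded when the call began, along the tool's axes at that moment; what a row does not reach only later rows make up. A row lasts 1/8 s, in which the tool goes at most 62.5 mm and 10.7 degrees, less where a joint would pass 70% of its speed; a pose out of reach is approached as far as the arm can. A call with a gripper value outside its range is refused whole. The fingers move at their own pace and stop on an object; the grip force is fixed at half the most. Time passes only in rows, so rows that repeat a pose let the fingers close, or fill a call up. It gives the time, the measured TCP pose, the force, the opening and the grip force at its end, in the units of the state.
- robot.get_obs(): the state, without advancing time (a new reading comes with each control period).
- robot.snapshot(name): name is "scene" or "top"; returns a dict with "image" (480x640x3 uint8, blue, green, red), "fx", "fy", "cx", "cy" (pixels), "R" (3x3) and "t" (3): a world point X has camera coordinates R X + t. Camera axes: x right, y down, z forward; pixel columns grow to the right and rows downward; lengths in m; the calibration is good to about 2 mm. A picture is of the moment at which its call begins. There is no depth.
- robot.close_job(): hands the job in; it is judged then, once.
Trained networks look in a picture, given as the dict that the camera call returned (one of the last four; its "shot" number tells which), for a name from the list of things; names that differ only in an ending like _2 or _b are one class to them, and where a whole thing is asked for, a point or a joint stands for the part that bears it (a point fixed in the world has none). Each returns a list of dicts, best first, with "p" (0 to 1); they miss things now and then, are a little off and sometimes report something else, mostly with a low value. They report only what shows in the picture. A call takes as long as a camera call. They do not tell look-alikes from the thing itself.
- robot.search_frame(picture, thing): "extent" ([left, top, width, height] in pixels, round what is visible of it).
- robot.silhouettes(picture, thing): "region" (480x640 bool, what is visible of it) and "extent" ([left, top, width, height] in pixels, round what is visible of it).
- robot.place_of(picture, thing): "centre" ([column, row] in pixels: a listed point, or the origin of a listed thing).
The state is a dict: "time": time; "joint_positions": joint angles; "qd": joint speeds; "effort": joint torques, N m; "ee_pos": TCP position; "ee_rot": TCP orientation; "force": force on the tool from outside, world axes, zero at the start; "ft_torque": the same for the moment, N m; "grip_width": finger opening in m; "finger_force": force on a finger pad.
Only numpy, scipy, OpenCV 4.12 (cv2) and the standard library are available. Lean on these libraries where they do the work, as an engineer would, in place of code of your own. Each camera call takes 0.05 s, during which the arm holds its last target. There are 200 camera calls.

## Working session

There is one attempt and no reset: what is moved stays moved. The work goes in short steps, Python scripts to look and compute and a tool call to move; the robot and the scene stay as the last step left them, time stands still between calls to the robot, and variables do not carry over. Pictures are saved under pics/ and viewed, at most 10 in all, crops included, and the job is handed in when it is done.

Besides the shell and the picture viewer there is one more tool, called after ">>>" as name(argument=value, ...) on one line, values as JSON. send_rows: Moves the arm, as the interface text tells. Its arguments: {"type":"object","properties":{"moves":{"type":"array"}},"required":["moves"]}

```bash
mkdir -p pics; cat > h.py <<'E'
import numpy as np, cv2
from plant import robot
def tri(cams,pix):
    A=[];b=[]
    for c,p in zip(cams,pix):
        R=np.array(c["R"]);t=np.array(c["t"]).ravel()
        P=np.hstack([R,t[:,None]])
        u=(p[0]-c["cx"])/c["fx"];v=(p[1]-c["cy"])/c["fy"]
        for r in (u*P[2]-P[0],v*P[2]-P[1]): A.append(r[:3]);b.append(-r[3])
    A=np.array(A);b=np.array(b)
    X=np.linalg.lstsq(A,b,rcond=None)[0]
    return X,np.abs(A@X-b).max()*700
def ray(c,p,z):
    R=np.array(c["R"]);t=np.array(c["t"]).ravel()
    d=R.T@np.array([(p[0]-c["cx"])/c["fx"],(p[1]-c["cy"])/c["fy"],1]);o=-R.T@t
    return o+d*(z-o[2])/d[2]
def proj(c,X):
    q=np.array(c["R"])@X+np.array(c["t"]).ravel()
    return np.array([c["fx"]*q[0]/q[2]+c["cx"],c["fy"]*q[1]/q[2]+c["cy"]])
E
python3 - <<'E'
from h import *
s=robot.snapshot("scene");t=robot.snapshot("top")
cv2.imwrite("pics/s1.png",s["image"]);cv2.imwrite("pics/t1.png",t["image"])
np.set_printoptions(precision=4,suppress=True)
for c in (s,t): print(c["fx"],c["cx"],-np.array(c["R"]).T@np.array(c["t"]).ravel())
for n in "knife_shoulder knife_handle knife_pommel knife_tip guard_mouth guard_center rack_bay0 rack_bay1 rack_bay2 rack hearth card card_code scanner scanner_window turntable jar hammer".split():
    a=robot.place_of(s,n);b=robot.place_of(t,n)
    f=lambda l:[(round(float(d["p"]),2),np.round(d["centre"],1).tolist()) for d in l[:4]]
    print(n,f(a),f(b), *(tri((s,t),(a[0]["centre"],b[0]["centre"])) if a and b else ""))
E
```

```text
594.610249124491 318.84838608799316 [ 1.189  -0.5726  0.8299]
617.2097807308701 332.1949760866545 [0.3071 0.0767 1.5783]
knife_shoulder [(0.73, [338.5, 191.1])] [(0.71, [269.0, 277.3]), (0.22, [491.7, 229.6])] [0.4626 0.2455 0.0209] 3.8037939209299987
knife_handle [(0.83, [352.7, 179.7])] [(0.6, [463.0, 255.2]), (0.29, [300.6, 280.9])] [ 0.5997 -0.0969  0.3063] 99.73856994989593
knife_pommel [] []
knife_tip [(0.74, [310.9, 215.3])] [(0.83, [315.4, 276.9])] [0.4717 0.1345 0.0182] 2.123145787956937
guard_mouth [(0.62, [333.3, 198.9]), (0.44, [345.6, 180.0])] [(0.8, [275.2, 279.5])] [0.4592 0.2315 0.0044] 3.5634060890933017
guard_center [(0.97, [345.2, 182.5])] [(0.71, [254.1, 283.2]), (0.32, [465.1, 254.0])] [0.4478 0.2838 0.0176] 3.2847885484950767
rack_bay0 [(0.84, [158.3, 305.3]), (0.72, [203.1, 353.0]), (0.66, [181.1, 325.9])] [(0.71, [461.9, 288.3]), (0.65, [467.2, 225.2]), (0.61, [465.1, 256.7]), (0.43, [459.9, 290.6])] [ 0.4475 -0.2409  0.0095] 0.40530454558525764
rack_bay1 [(0.84, [158.3, 305.3]), (0.72, [203.1, 353.0]), (0.66, [181.1, 325.9])] [(0.71, [461.9, 288.3]), (0.65, [
[... 908 characters left out ...]
363.0]), (0.91, [192.8, 207.2]), (0.81, [356.2, 141.3]), (0.56, [355.7, 197.1])] [ 0.2584 -0.2319 -0.0131] 3.108033874829702
scanner_window [(0.87, [479.4, 194.1]), (0.84, [429.1, 362.5]), (0.57, [92.5, 279.0]), (0.56, [331.7, 312.9])] [(0.81, [486.7, 342.5]), (0.74, [385.2, 186.7]), (0.73, [368.3, 122.0]), (0.62, [189.2, 187.1])] [ 0.6095 -0.0936  0.3982] 217.66485785306205
turntable [(0.93, [375.0, 142.2])] [(0.78, [176.9, 315.2])] [0.3674 0.4826 0.002 ] 0.1973479142469925
jar [(0.66, [436.2, 248.5])] [(0.64, [273.2, 180.5])] [0.7246 0.25   0.0032] 0.7371171954324685
hammer [(0.7, [282.3, 414.3]), (0.51, [435.3, 249.8])] [(0.81, [457.6, 160.8])] [ 0.7821 -0.2369  0.0075] 1.8035144291800809
```

View pics/s1.png

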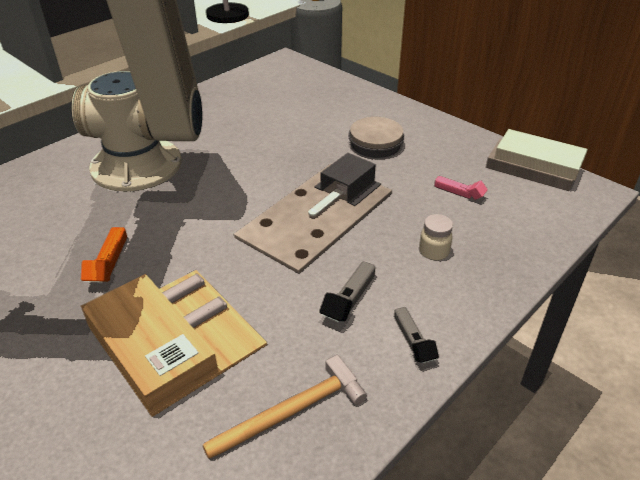

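View pics/t1.png

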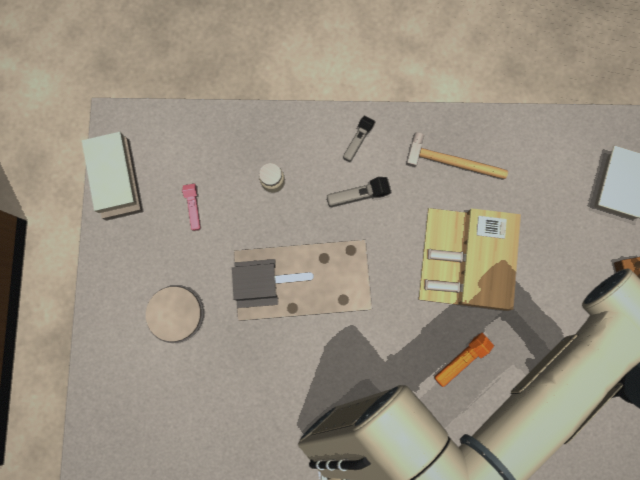

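Top view: empty bay is the one with the card (490,227), at the largest x. The blade sticks out of the guard from (275,279) to (313,275). The target scanner is the grey one at (355,195), because the smaller grey one at (360,138) is the look-alike.

```bash
cat > m.py <<'E'
from h import *
np.set_printoptions(precision=4,suppress=True)
def rectw(c,mask,z):
    ys,xs=np.nonzero(mask)
    P=np.array([ray(c,p,z)[:2] for p in zip(xs,ys)])
    (ce,sz,a)=cv2.minAreaRect((P*1000).astype(np.float32))
    m=P.mean(0);w,v=np.linalg.eigh(np.cov((P-m).T));d=v[:,1]
    return np.round(ce,1),np.round(sz,1),round(a,1),"mean",m,"dir",np.degrees(np.arctan2(d[1],d[0])).round(1)
E
python3 - <<'E'
from m import *
s=robot.snapshot("scene");t=robot.snapshot("top")
for n,z in (("knife",.022),("hearth",.012),("rack",.03),("card",.061),("scanner",.03)):
  for nm,c in(("s",s),("t",t)):
    for d in robot.silhouettes(c,n)[:4]:
        print(n,nm,round(float(d["p"]),2),np.round(d["extent"]).tolist(),*rectw(c,d["region"],z))
g=cv2.cvtColor(t["image"],cv2.COLOR_BGR2GRAY)
crop=lambda x,y,w,h,k:cv2.resize(t["image"][y:y+h,x:x+w],None,fx=k,fy=k,interpolation=cv2.INTER_CUBIC)
a=crop(225,170,180,155,4);cv2.imwrite("pics/c1.png",a)
for n in("scanner","scanner_window","rack_bay2","card_code"):
  for nm,c in(("s",s),("t",t)): print(n,nm,[(round(float(d["p"]),2),np.round(d["centre"],1).tolist()) for d in robot.place_of(c,n)])
E
```

```text
knife s 0.95 [307.0, 185.0, 40.0, 30.0] [465.9 201.2] [ 30.4 132.4] 9.1 mean [0.4638 0.2009] dir 97.5
knife t 0.75 [276.0, 272.0, 37.0, 11.0] [467.  187.3] [19.3 94.6] 6.2 mean [0.4673 0.1861] dir 96.1
hearth s 0.92 [233.0, 156.0, 161.0, 119.0] [464.1 190.5] [185.6 409.6] 5.7 mean [0.4683 0.1589] dir 99.1
hearth s 0.5 [323.0, 264.0, 52.0, 55.0] [674.1  32.1] [ 62.1 166.8] 16.3 mean [0.6827 0.0231] dir 101.7
hearth t 0.66 [234.0, 238.0, 138.0, 84.0] [464.  170.2] [182.8 348.2] 5.6 mean [0.4624 0.1676] dir 95.5
rack s 0.93 [80.0, 271.0, 185.0, 142.0] [ 517.3 -264.4] [221.  291.9] 84.0 mean [ 0.534  -0.2801] dir -171.7
rack t 0.73 [421.0, 210.0, 101.0, 103.0] [ 526.3 -258.4] [239.2 251.8] 84.2 mean [ 0.5201 -0.2613] dir -148.0
rack t 0.55 [477.0, 216.0, 30.0, 22.0] [ 604.3 -312.8] [73.9 51.4] 84.1 mean [ 0.6041 -0.3133] dir 86.7
rack t 0.23 [423.0, 278.0, 43.0, 14.0] [ 452.6 -191.2] [96.  27.4] 85.8 mean [ 0.4519 -0.1909] dir 86.8
card s 0.97 [145.0, 334.0, 51.0, 42.0] [ 597.5 -308.2] [69.7 52. ] 84.5 mean [ 0.5975 -0.3083] dir 81.9
card t 0.79 [478.0, 216.0, 29.0, 20.0] [ 598.6 -307.2]
[... 1010 characters left out ...]
]), (0.63, [202.5, 334.6]), (0.58, [109.7, 264.1]), (0.25, [163.6, 306.2])]
scanner t [(0.94, [458.6, 362.8]), (0.89, [355.8, 198.1]), (0.76, [195.6, 207.2]), (0.73, [353.3, 139.7])]
scanner_window s [(0.93, [425.8, 360.3]), (0.93, [92.9, 279.6]), (0.75, [334.8, 314.4]), (0.58, [482.9, 196.8])]
scanner_window t [(0.95, [190.9, 187.2]), (0.85, [367.7, 118.4]), (0.7, [487.6, 345.6]), (0.68, [254.0, 279.6]), (0.64, [384.1, 187.1])]
rack_bay2 s [(0.88, [159.3, 301.5]), (0.85, [181.1, 327.0]), (0.76, [201.9, 351.3]), (0.39, [332.1, 316.3])]
rack_bay2 t [(0.58, [465.6, 259.7]), (0.55, [457.8, 287.0])]
card_code s [(0.88, [173.2, 351.7]), (0.66, [199.8, 331.5])]
card_code t [(0.63, [493.4, 227.1])]
```

View pics/c1.png

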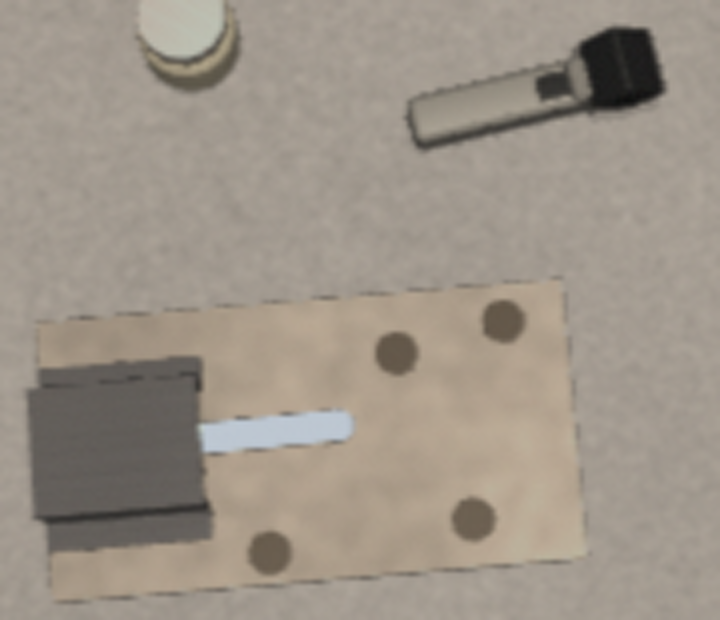

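Crop: tip at (313,276), blade axis meets the guard mouth at (275.5,280), board corners are clear. The scanner body runs from (328,201) to its head at (381,187).

```bash
cat >> m.py <<'E'
from scipy.spatial.transform import Rotation as Ro
def down(yaw): # tool y (closing) axis at world angle yaw, z down
    a=np.radians(yaw);y=np.array([np.cos(a),np.sin(a),0]);z=np.array([0,0,-1.]);x=np.cross(y,z)
    return np.c_[x,y,z]
def delta(pos,yaw,o=None,Rt=None):
    "shift/turn in tool axes for target; picks nearer half turn"
    o=o or robot.get_obs();R=np.array(o["ee_rot"]) ;p=np.array(o["ee_pos"])
    out=[]
    for k in(0,180):
        rv=Ro.from_matrix(R.T@down(yaw+k)).as_rotvec(degrees=True);out.append(rv)
    out.sort(key=np.linalg.norm)
    return (R.T@(np.array(pos)-p)*1000).round(1),out[0].round(2),out[1].round(2)
E
python3 - <<'E'
from m import *
s=robot.snapshot("scene");t=robot.snapshot("top")
q=lambda u,v:(225+u/4,170+v/4)
print("tip",ray(t,q(354,425),.022),"mouthblade",ray(t,q(202,439.5),.022))
for c in((37,322),(565,280),(586,557),(55,602)):print("corner",ray(t,q(*c),.012))
print("guard mouth roof corners",ray(t,q(198,374),.062),ray(t,q(206,504),.062))
for a,b in(((349.8,299.2),(355.8,198.1)),((334.8,314.4),(384.1,187.1)),((181.1,327),(465.6,259.7)),((202.5,352),(467.2,225.2)),((158.8,303.5),(461.9,288.3)),((173.7,354),(493.2,228)),((311,215),(313.2,276.2))):print(tri((s,t),(a,b)))
o=robot.get_obs();print(o["ee_pos"],np.array(o["ee_rot"]),o["joint_positions"],o["grip_width"])
E
```

```text
tip [0.4708 0.1369 0.022 ] mouthblade [0.46   0.2328 0.022 ]
corner [0.5348 0.3423 0.012 ]
corner [0.5678 0.0037 0.012 ]
corner [ 0.3907 -0.0111  0.012 ]
corner [0.3567 0.3232 0.012 ]
guard mouth roof corners [0.4967 0.2326 0.062 ] [0.4164 0.2251 0.062 ]
(array([ 0.6828,  0.0309, -0.0105]), np.float64(0.25725572360105753))
(array([ 0.7066, -0.04  ,  0.0217]), np.float64(0.8057124625879208))
(array([ 0.5224, -0.2475,  0.0138]), np.float64(2.242464220665932))
(array([ 0.6067, -0.2555,  0.0254]), np.float64(1.805213509873288))
(array([ 0.4475, -0.2397,  0.0133]), np.float64(0.0002538790909910327))
(array([ 0.5973, -0.3079,  0.0595]), np.float64(2.3601591561745545))
(array([0.4718, 0.1382, 0.0174]), np.float64(0.37232774964951476))
[ 0.2377 -0.496   0.25  ] [[-0.9018 -0.4321 -0.    ]
 [-0.4321  0.9018  0.0001]
 [-0.      0.0001 -1.    ]] [-48.0934  14.6186   6.1987  -0.0014 -81.5839 -16.3073] 0.08557451436889321
```

```bash
python3 - <<'E'
from m import *
print(delta((.4658,.1816,.11),6.4))
E
```

```text
(array([-498.5,  512.5,  140. ]), array([  0. ,   0. , -70.8]), array([  0. ,  -0. , 109.2]))
```

>>> send_rows(moves=[[[-50,51,30,0,0,-10,0.6],[-100,102,40,0,0,-20,0.6],[-150,154,50,0,0,-30,0.6],[-200,205,60,0,0,-40,0.6],[-240,246,70,0,0,-50,0.6],[-280,287,80,0,0,-60,0.6],[-320,328,90,0,0,-70.8,0.6],[-360,370,100,0,0,-70.8,0.6],[-400,411,110,0,0,-70.8,0.6],[-440,452,120,0,0,-70.8,0.6]]])

```text
time: 4.25
ee_pos: [0.4337, 0.0866, 0.1333]
ee_rot: [[0.112, -0.994, 0.001], [-0.994, -0.112, 0.0], [-0.0, -0.001, -1.0]]
force: [1.3, -1.1, 0.5]
grip_width: 0.0515
finger_force: 0.0
```

```bash
python3 - <<'E'
from m import *
o=robot.get_obs();print(o["ee_pos"],o["joint_positions"],o["grip_width"])
print(delta((.4658,.1816,.033),6.4)[:2])
E
```

```text
[0.4337 0.0866 0.1333] [ 31.7344   6.662  -21.43     0.0198 -61.8375 -25.2997] 0.051531424956658016
(array([-90.8, -42.4, 100.4]), array([-0.07,  0.01,  0.04]))
```

>>> send_rows(moves=[[[-40,-18,10,0,0,0,0.6],[-76.4,-35.4,25,0,0,0,0.6],[-76.4,-35.4,40,0,0,0,0.6],[-76.4,-35.4,55,0,0,0,0.6],[-76.4,-35.4,70,0,0,0,0.6],[-76.4,-35.4,80,0,0,0,0.6],[-76.4,-35.4,88,0,0,0,0.6],[-76.4,-35.4,94,0,0,0,0.6],[-76.4,-35.4,97,0,0,0,0.6],[-76.4,-35.4,97,0,0,0,0.6]]])

```text
time: 5.5
ee_pos: [0.46, 0.1642, 0.0362]
ee_rot: [[0.111, -0.994, 0.0], [-0.994, -0.111, 0.0], [0.0, -0.0, -1.0]]
force: [0.3, -1.0, -0.5]
grip_width: 0.0514
finger_force: 0.0
```

```bash
python3 - <<'E'
from m import *
o=robot.get_obs();print(o["ee_pos"],o["force"])
print(delta((.4658,.1816,.033),6.4)[:2])
s=robot.snapshot("scene");cv2.imwrite("pics/s2.png",cv2.resize(s["image"][120:320,200:440],None,fx=3,fy=3))
E
```

```text
[0.46   0.1642 0.0362] [ 0.3364 -0.9652 -0.5373]
(array([-16.6,  -7.7,   3.2]), array([-0., -0.,  0.]))
```

View pics/s2.png

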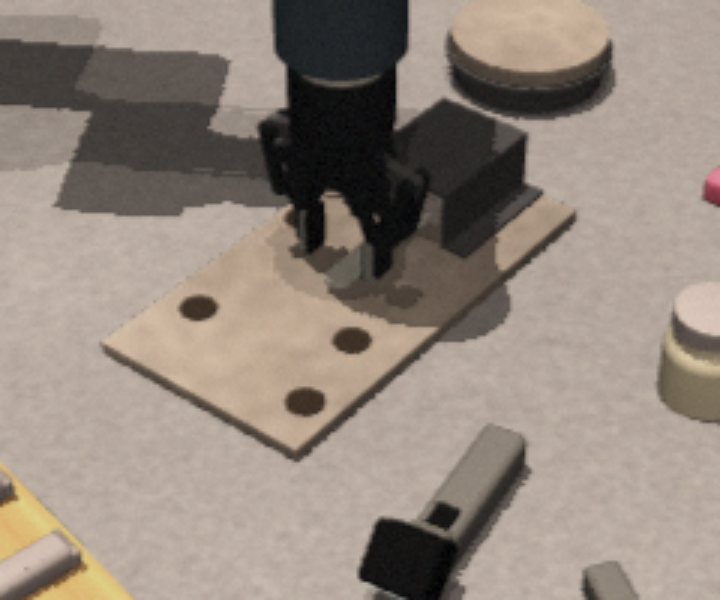

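Blade lies between the open fingers, toward the right finger in this view; a correction of (-16.6, -7.7, 3.2) is left, then close.

>>> send_rows(moves=[[[-8,-4,1.5,0,0,0,0.6],[-16.6,-7.7,3,0,0,0,0.6],[-16.6,-7.7,3,0,0,0,0.4],[-16.6,-7.7,3,0,0,0,0],[-16.6,-7.7,3,0,0,0,0],[-16.6,-7.7,3,0,0,0,0],[-16.6,-7.7,3,0,0,0,0],[-16.6,-7.7,3,0,0,0,0],[-16.6,-7.7,3,0,0,0,0],[-16.6,-7.7,3,0,0,0,0]]])

```text
time: 6.8
ee_pos: [0.4657, 0.1815, 0.0332]
ee_rot: [[0.111, -0.994, -0.0], [-0.994, -0.111, -0.0], [0.0, 0.0, -1.0]]
force: [-0.2, 0.9, 0.5]
grip_width: 0.0179
finger_force: 58.5
```

>>> send_rows(moves=[[[10,0,0,0,0,0,0],[28,0,0,0,0,0,0],[46,0,0,0,0,0,0],[64,0,0,0,0,0,0],[82,0,0,0,0,0,0],[100,0,0,0,0,0,0],[118,0,0,0,0,0,0],[136,0,0,0,0,0,0],[145,0,0,0,0,0,0],[145,0,0,0,0,0,0]]])

```text
time: 8.05
ee_pos: [0.4819, 0.0367, 0.0332]
ee_rot: [[0.111, -0.994, -0.0], [-0.994, -0.111, -0.0], [0.0, 0.0, -1.0]]
force: [0.7, -0.7, 0.9]
grip_width: 0.0177
finger_force: 58.6
```

```bash
python3 - <<'E'
from m import *
s=robot.snapshot("scene");cv2.imwrite("pics/s3.png",cv2.resize(s["image"][120:320,200:440],None,fx=3,fy=3))
E
```

```text
(no output)
```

View pics/s3.png

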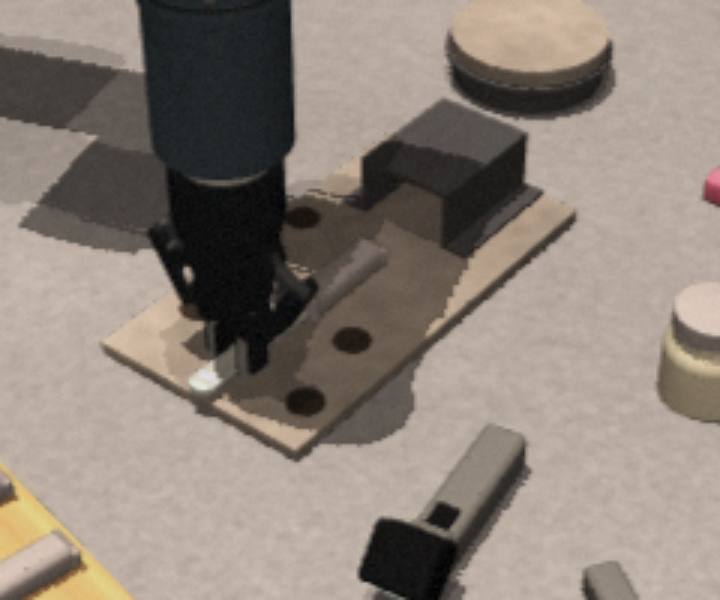

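Knife is out, its whole handle clear of the guard (pommel at about (325,201)). Release, rise, back over the handle.

>>> send_rows(moves=[[[0,0,0,0,0,0,0.5],[0,0,0,0,0,0,0.5],[0,0,0,0,0,0,0.5],[0,0,0,0,0,0,0.55],[0,0,-20,0,0,0,0.55],[0,0,-60,0,0,0,0.55],[0,0,-110,0,0,0,0.55],[-30,40,-150,0,0,0,0.55],[-60,90,-150,0,0,0,0.55],[-60,150,-150,0,0,0,0.55]]])

```text
time: 9.35
ee_pos: [0.3252, 0.0813, 0.1835]
ee_rot: [[0.112, -0.994, 0.001], [-0.994, -0.112, 0.001], [-0.001, -0.001, -1.0]]
force: [-1.0, 1.4, 1.2]
grip_width: 0.047
finger_force: 0.0
```

```bash
python3 - <<'E'
from m import *
s=robot.snapshot("scene");t=robot.snapshot("top");cv2.imwrite("pics/t3.png",cv2.resize(t["image"][170:325,225:405],None,fx=4,fy=4,interpolation=cv2.INTER_CUBIC))
for n in "knife_shoulder knife_handle knife_pommel knife_tip".split():
    a=robot.place_of(s,n);b=robot.place_of(t,n)
    f=lambda l:[(round(float(d["p"]),2),np.round(d["centre"],1).tolist()) for d in l[:4]]
    print(n,f(a),f(b), *(tri((s,t),(a[0]["centre"],b[0]["centre"])) if a and b else ""))
for nm,c in(("s",s),("t",t)):
  for d in robot.silhouettes(c,"knife")[:4]: print(nm,d["p"],np.round(d["extent"]),*rectw(c,d["region"],.022))
E
```

```text
knife_shoulder [(0.63, [299.9, 223.3]), (0.62, [185.0, 332.9]), (0.5, [299.6, 223.2]), (0.16, [335.4, 196.5])] [(0.85, [323.9, 273.7])] [0.4756 0.1073 0.0156] 3.091649162545329
knife_handle [(0.65, [312.9, 210.1])] [(0.7, [309.3, 272.5])] [0.477  0.1447 0.0308] 2.377121192376652
knife_pommel [(0.81, [325.9, 204.3]), (0.4, [262.6, 251.2])] [(0.9, [292.8, 277.4])] [0.4679 0.1899 0.0157] 0.2044837196868654
knife_tip [(0.89, [266.0, 253.2])] [(0.69, [371.1, 269.5]), (0.2, [305.4, 278.7])] [ 0.4909 -0.0097  0.015 ] 0.4542276642202636
s 0.73 [261. 196.  70.  54.] [475.1  91.4] [ 33.8 204.3] 5.1 mean [0.475  0.0956] dir 95.8
t 0.92 [293. 267.  78.  16.] [476.7  92.8] [ 24.9 199.2] 5.8 mean [0.4762 0.0983] dir 95.9
t 0.35 [327. 177.  65.  30.] [694.   26.6] [ 51.3 165.3] 13.9 mean [0.691  0.0203] dir 107.5
t 0.2 [476. 219.  34.  19.] [ 605.8 -315.9] [72.3 55.7] 84.5 mean [ 0.6057 -0.3164] dir 82.0
```

View pics/t3.png

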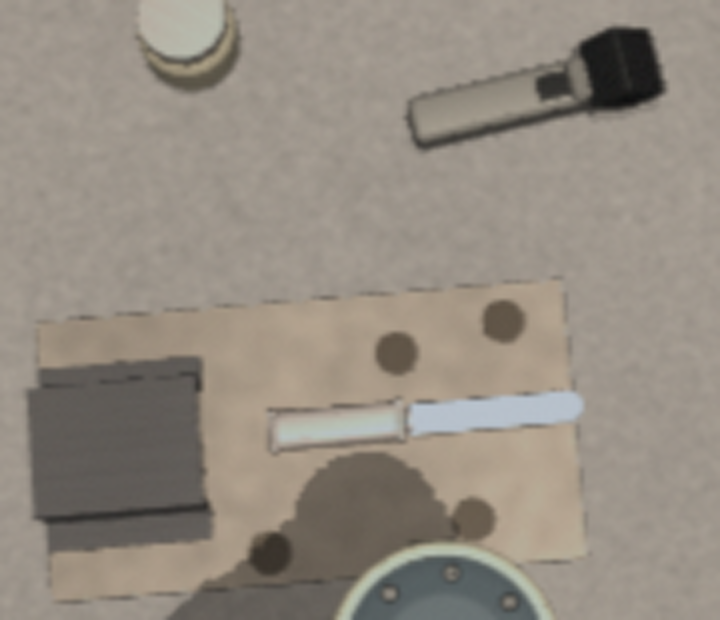

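Knife lies flat on the board, pommel at (293,277), shoulder (326.5,275), tip (370,271), well clear of the guard.

```bash
python3 - <<'E'
from m import *
print(delta((.4714,.1445,.033),5.9))
E
```

```text
(array([ -47.9, -151.2,  149.8]), array([ 0.05, -0.04,  0.45]), array([   0.06,    0.08, -179.55]))
```

>>> send_rows(moves=[[[-20,-55,30,0,0,0.4,0.6],[-40,-110,60,0,0,0.4,0.6],[-47.9,-151.2,80,0,0,0.4,0.6],[-47.9,-151.2,90,0,0,0.4,0.6],[-47.9,-151.2,105,0,0,0.4,0.6],[-47.9,-151.2,120,0,0,0.4,0.6],[-47.9,-151.2,135,0,0,0.4,0.6],[-47.9,-151.2,145,0,0,0.4,0.6],[-47.9,-151.2,149.8,0,0,0.4,0.6],[-47.9,-151.2,149.8,0,0,0.4,0.6]]])

```text
time: 11.2
ee_pos: [0.4711, 0.1448, 0.0335]
ee_rot: [[0.105, -0.995, -0.0], [-0.995, -0.105, -0.0], [0.0, 0.0, -1.0]]
force: [-0.4, 0.5, 0.5]
grip_width: 0.0511
finger_force: 0.0
```

>>> send_rows(moves=[[[0,0,0.5,0,0,0,0],[0,0,0.5,0,0,0,0],[0,0,0.5,0,0,0,0],[0,0,0.5,0,0,0,0],[0,0,0.5,0,0,0,0],[0,0,-5,0,0,0,0],[0,0,-20,0,0,0,0],[0,0,-40,0,0,0,0],[0,0,-60,0,0,0,0],[0,0,-60,0,0,0,0]]])

```text
time: 12.45
ee_pos: [0.4718, 0.1453, 0.0946]
ee_rot: [[0.105, -0.995, 0.002], [-0.995, -0.105, 0.002], [-0.001, -0.003, -1.0]]
force: [-0.8, 0.6, -1.4]
grip_width: 0.0224
finger_force: 59.7
```

```bash
python3 - <<'E'
from m import *
s=robot.snapshot("scene");t=robot.snapshot("top")
A=cv2.resize(t["image"][200:320,410:530],None,fx=5,fy=5,interpolation=cv2.INTER_CUBIC)
cv2.imwrite("pics/rk.png",A)
for nm,c in(("s",s),("t",t)):
  for n in("knife","stored_1"):
    for d in robot.silhouettes(c,n)[:4]: print(n,nm,round(float(d["p"]),2),np.round(d["extent"]),*rectw(c,d["region"],.028 if n=="stored_1" else .082))
for n in "knife_shoulder knife_pommel knife_tip".split():
    a=robot.place_of(s,n);b=robot.place_of(t,n)
    print(n,[np.round(d["centre"],1) for d in a[:3]],[np.round(d["centre"],1) for d in b[:3]], *(tri((s,t),(a[0]["centre"],b[0]["centre"])) if a and b else ""))
E
```

```text
knife s 0.72 [260. 182.  69.  45.] [476.   87.9] [ 36.8 198.2] 7.5 mean [0.4775 0.0752] dir 97.3
knife s 0.45 [318. 264.  55.  55.] [717.6 -19.6] [ 56.8 152.1] 16.3 mean [ 0.7257 -0.0281] dir 101.7
stored_1 s 0.96 [186. 299.  42.  28.] [ 538.3 -197.5] [76.6 33.6] 84.7 mean [ 0.538  -0.1988] dir 85.8
stored_1 s 0.83 [166. 274.  37.  27.] [ 460.8 -189.3] [75.6 34. ] 85.8 mean [ 0.4607 -0.1902] dir 87.2
stored_1 s 0.47 [ 81. 270. 186. 147.] [ 515.3 -262.7] [223.2 296.5] 83.9 mean [ 0.5333 -0.2796] dir -172.7
knife t 0.88 [325. 266.  47.  11.] [480.8  52. ] [ 19.5 116.1] 6.0 mean [0.4808 0.0512] dir 96.5
stored_1 t 0.59 [428. 249.  39.  16.] [ 529.2 -199. ] [94.6 24.7] 85.2 mean [ 0.529  -0.1986] dir 85.4
knife_shoulder [array([297.9, 203. ])] [array([327.4, 272.8])] [0.474  0.1003 0.073 ] 0.6196819257113351
knife_pommel [] []
knife_tip [array([262.4, 228.5]), array([297.6, 203.2])] [array([373.1, 271.5])] [ 0.4809 -0.0091  0.0739] 1.5823079928085293
```

View pics/rk.png

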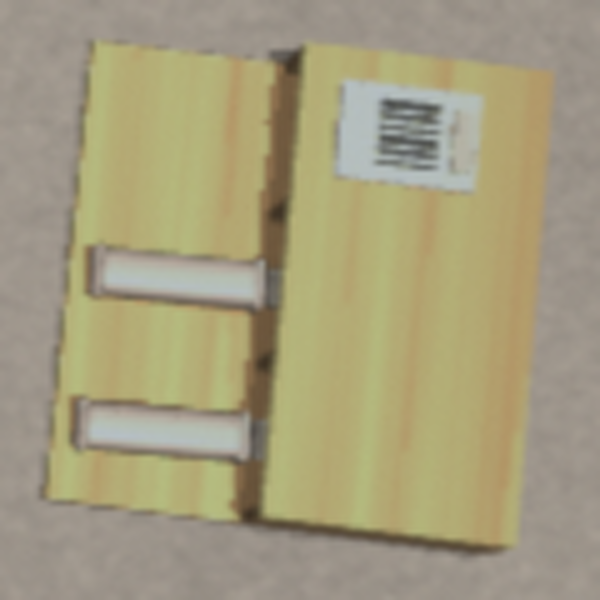

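Rack crop: roof front edge from (470.6,209) to (462.4,304.4), stored handles' shoulders at about (463,257) and (460,287), code centre near (492,227), bay 2 empty.

```bash
python3 - <<'E'
from m import *
t=robot.snapshot("top")
q=lambda u,v:(410+u/5,200+v/5)
r=lambda u,v,z:ray(t,q(u,v),z)[:2]
f1,f2=r(303,45,.059),r(262,522,.059);print("roof front",f1,f2)
d=(f1-f2)/np.linalg.norm(f1-f2);print("yaw",np.degrees(np.arctan2(d[1],d[0])),np.linalg.norm(f1-f2))
b1,b2=r(95,42,.008),r(45,498,.008);print("base",b1,b2,np.degrees(np.arctan2(*(b1-b2)[::-1])),np.linalg.norm(b1-b2))
for n,p,s in(("k1",(92,271),(267,285)),("k0",(75,424),(251,434))):
  P=r(*p,.026);S=r(*s,.026);print(n,P,S,np.linalg.norm(P-S),np.degrees(np.arctan2(*(P-S)[::-1])))
C=[r(*c,.061) for c in((345,80),(483,95),(472,192),(337,178))];print("card",np.mean(C,0),C);print("code",r(410,134,.061))
for y in(-4.5,-5,-5.5,-6):
  a=np.radians(y);X=np.array([np.cos(a),np.sin(a)]);Y=np.array([-X[1],X[0]])
  print(y,"mouth2 from front",(f1+f2)/2+78*X/1000,"from base",(b1+b2)/2-.1*Y+.078*X,"from card",np.mean(C,0)+.045*Y,"code",r(410,134,.061)+.055*Y)
E
```

```text
roof front [ 0.6432 -0.2554] [ 0.4039 -0.231 ]
yaw -5.816145621003382 0.2405664418652849
base [ 0.6543 -0.1587] [ 0.4174 -0.1316] -6.519319382109849 0.23849697284732202
k1 [ 0.5315 -0.1536] [ 0.5258 -0.2422] 0.08874279530084879 86.3264529151606
k0 [ 0.4536 -0.1445] [ 0.45   -0.2329] 0.08847722165320997 87.71164432331503
card [ 0.5971 -0.3071] [array([ 0.6252, -0.2756]), array([ 0.6187, -0.3444]), array([ 0.5693, -0.3376]), array([ 0.5753, -0.2707])]
code [ 0.5982 -0.3075]
-4.5 mouth2 from front [ 0.6013 -0.2493] from base [ 0.6058 -0.251 ] from card [ 0.6007 -0.2622] code [ 0.6025 -0.2527]
-5 mouth2 from front [ 0.6012 -0.25  ] from base [ 0.6048 -0.2516] from card [ 0.601  -0.2622] code [ 0.603  -0.2527]
-5.5 mouth2 from front [ 0.6012 -0.2507] from base [ 0.6039 -0.2522] from card [ 0.6014 -0.2623] code [ 0.6035 -0.2527]
-6 mouth2 from front [ 0.6011 -0.2514] from base [ 0.603  -0.2528] from card [ 0.6018 -0.2623] code [ 0.604  -0.2528]
```

```bash
python3 - <<'E'
from m import *
o=robot.get_obs();print(delta((.620,-.0843,.0945),-5.8,o)[:2]);print(np.array(o["ee_pos"]),np.array(o["joint_positions"]))
E
```

```text
(array([ 243.4, -124.2,   -1.2]), array([ 0.01, -0.  , 11.8 ]))
[0.4711 0.1448 0.0933] [ 35.3453  14.4824 -18.0678  -0.0022 -57.4584 -29.3461]
```

>>> send_rows(moves=[[[20,-10,-1,0,0,1,0],[50,-26,-1,0,0,3,0],[85,-43,-1,0,0,5,0],[120,-61,-1,0,0,7,0],[155,-79,-1,0,0,9,0],[190,-97,-1,0,0,11,0],[220,-112,-1,0,0,11.8,0],[236,-121,-1,0,0,11.8,0],[243.4,-124.2,-1,0,0,11.8,0],[243.4,-124.2,-1,0,0,11.8,0]]])

```text
time: 14.35
ee_pos: [0.6199, -0.084, 0.0942]
ee_rot: [[-0.101, -0.995, -0.0], [-0.995, 0.101, 0.0], [-0.0, 0.0, -1.0]]
force: [-0.6, 0.2, 0.1]
grip_width: 0.0225
finger_force: 59.6
```

```bash
python3 - <<'E'
from m import *
s=robot.snapshot("scene");t=robot.snapshot("top")
o=robot.get_obs();print(delta((.6200,-.0843,.034),-5.8,o)[:2]);print(np.array(o["ee_pos"]),o["grip_width"])
for n in "knife_shoulder knife_tip".split():
    a=robot.place_of(s,n);b=robot.place_of(t,n)
    print(n,[np.round(d["centre"],1) for d in a[:3]],[np.round(d["centre"],1) for d in b[:3]], *(tri((s,t),(a[0]["centre"],b[0]["centre"])) if a and b else ""))
for nm,c in(("s",s),("t",t)):
    for d in robot.silhouettes(c,"knife")[:4]: print(nm,round(float(d["p"]),2),np.round(d["extent"]),*rectw(c,d["region"],.0825))
E
```

```text
(array([ 0.9, -0.4, 60.5]), array([0.01, 0.01, 0.05]))
[ 0.6197 -0.0834  0.0945] 0.022647565154522036
knife_shoulder [array([261.3, 291.4]), array([202.4, 337.9])] [array([416.7, 216.1])] [ 0.6155 -0.1218  0.0786] 3.7169050429548545
knife_tip [array([208. , 326.9])] [array([464.3, 222.8])] [ 0.6046 -0.2369  0.0722] 0.5394697064632581
s 0.6 [206. 269. 100.  54.] [ 612.4 -138.3] [200.2  38.7] 84.1 mean [ 0.612  -0.1552] dir 83.7
t 0.65 [386. 208.  80.  20.] [ 614.4 -134.7] [198.9  26. ] 83.7 mean [ 0.6133 -0.1461] dir 84.7
```

>>> send_rows(moves=[[[1,-0.4,15,0,0,0,0],[1,-0.4,35,0,0,0,0],[1,-0.4,52,0,0,0,0],[1,-0.4,60,0,0,0,0],[1,-0.4,60,0,0,0,0],[10,-0.4,60,0,0,0,0],[28,-0.4,60,0,0,0,0],[46,-0.4,60,0,0,0,0],[64,-0.4,60,0,0,0,0],[80,-0.4,60,0,0,0,0]]])

```text
time: 16.0
ee_pos: [0.6121, -0.1656, 0.0345]
ee_rot: [[-0.102, -0.995, 0.0], [-0.995, 0.102, -0.0], [0.0, -0.0, -1.0]]
force: [0.9, 0.4, -0.9]
grip_width: 0.0227
finger_force: 59.6
```

```bash
python3 - <<'E'
from m import *
s=robot.snapshot("scene")
o=robot.get_obs();print(delta((.6073,-.2092,.0295),-5.8,o)[:2]);print(np.array(o["ee_pos"]),o["force"])
cv2.imwrite("pics/in.png",cv2.resize(s["image"][230:430,80:320],None,fx=3,fy=3))
E
```

```text
(array([42.3,  0.1,  4.9]), array([ 0.01, -0.03, -0.1 ]))
[ 0.6118 -0.1671  0.0344] [-0.7184 -1.8864 -0.1768]
```

View pics/in.png

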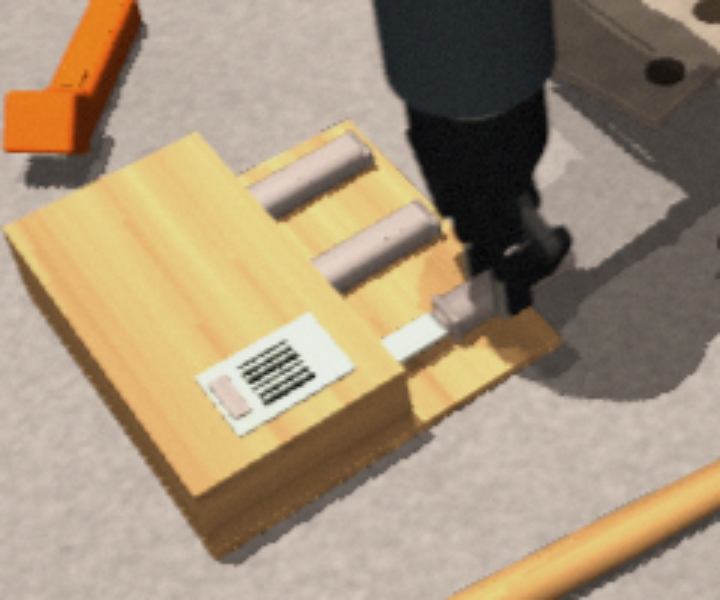

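Blade is sliding centrally into the empty bay, shoulder about 42 mm short of the mouth.

>>> send_rows(moves=[[[12,0,0,0,0,0,0],[24,0,0,0,0,0,0],[34,0,0,0,0,0,0],[40,0,0,0,0,0,0],[42.3,0,0,0,0,0,0],[42.3,0,2,0,0,0,0],[42.3,0,4,0,0,0,0],[42.3,0,4.8,0,0,0,0],[42.3,0,4.8,0,0,0,0],[42.3,0,4.8,0,0,0,0]]])

```text
time: 17.3
ee_pos: [0.6082, -0.2059, 0.0296]
ee_rot: [[-0.101, -0.995, 0.0], [-0.995, 0.101, 0.0], [-0.0, -0.0, -1.0]]
force: [-0.3, -0.4, -0.3]
grip_width: 0.0226
finger_force: 59.7
```

```bash
python3 - <<'E'
from m import *
s=robot.snapshot("scene");t=robot.snapshot("top")
o=robot.get_obs();print(np.array(o["ee_pos"]),o["force"])
cv2.imwrite("pics/in2.png",np.hstack([cv2.resize(s["image"][270:390,140:270],(400,370),interpolation=2),cv2.resize(t["image"][205:300,415:520],(400,370),interpolation=2)]))
E
```

```text
[ 0.6082 -0.206   0.0296] [0.0789 1.114  0.4056]
```

View pics/in2.png

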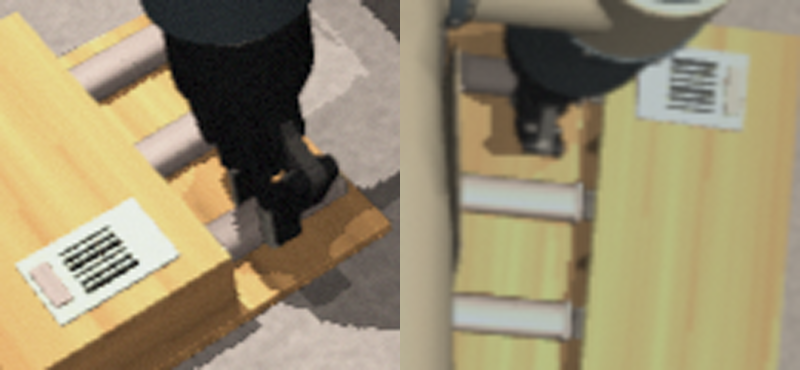

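Handle sits in line and outside the mouth; TCP is 3.3 mm short of the goal, so slide it in, release and rise.

>>> send_rows(moves=[[[2,0,0,0,0,0,0],[3.3,0,0,0,0,0,0],[3.3,0,0,0,0,0,0],[3.3,0,0,0,0,0,0.45],[3.3,0,0,0,0,0,0.45],[3.3,0,0,0,0,0,0.45],[3.3,0,0,0,0,0,0.45],[3.3,0,-20,0,0,0,0.45],[3.3,0,-60,0,0,0,0.45],[3.3,0,-110,0,0,0,0.45]]])

```text
time: 18.65
ee_pos: [0.607, -0.2091, 0.1397]
ee_rot: [[-0.101, -0.995, -0.003], [-0.995, 0.101, 0.0], [-0.0, 0.003, -1.0]]
force: [0.5, -0.3, 0.1]
grip_width: 0.0384
finger_force: 0.0
```

>>> send_rows(moves=[[[-50,0,0,0,0,0,0.6],[-100,0,0,0,0,0,0.6],[-150,0,0,0,0,0,0.6],[-200,0,0,0,0,0,0.6],[-240,0,0,0,0,0,0.6],[-270,0,0,0,0,0,0.6],[-290,0,0,0,0,0,0.6],[-300,0,0,0,0,0,0.6],[-300,0,0,0,0,0,0.6],[-300,0,0,0,0,0,0.6]]])

```text
time: 19.9
ee_pos: [0.638, 0.0882, 0.1396]
ee_rot: [[-0.102, -0.995, -0.0], [-0.995, 0.102, -0.0], [0.0, 0.0, -1.0]]
force: [0.8, -0.3, 0.1]
grip_width: 0.0513
finger_force: 0.0
```

```bash
python3 - <<'E'
from m import *
s=robot.snapshot("scene");t=robot.snapshot("top")
o=robot.get_obs();print(np.array(o["ee_pos"]),o["time"])
cv2.imwrite("pics/in3.png",np.hstack([cv2.resize(s["image"][270:390,140:270],(400,370),interpolation=2),cv2.resize(t["image"][205:300,415:520],(400,370),interpolation=2)]))
cv2.imwrite("pics/t5.png",t["image"])
for c,nm in((t,"t"),(s,"s")):
  for d in robot.silhouettes(c,"scanner")[:5]:
    print(nm,round(float(d["p"]),2),np.round(d["extent"]),*rectw(c,d["region"],.03))
  for d in robot.silhouettes(c,"knife")[:4]: print("kn",nm,round(float(d["p"]),2),np.round(d["extent"]),*rectw(c,d["region"],.028))
E
```

```text
[0.6381 0.0883 0.1397] 20.0
t 0.82 [180. 180.  21.  47.] [644.6 454.9] [122.1  39.5] 9.2 mean [0.6492 0.4523] dir -166.5
t 0.77 [355. 114.  18.  32.] [857.9  16.9] [39. 78.] 60.9 mean [0.8626 0.0126] dir 159.6
t 0.63 [345. 178.  47.  26.] [697.6   4.5] [ 52.9 118.6] 13.0 mean [ 0.6957 -0.0055] dir 113.3
t 0.6 [434. 333.  59.  52.] [ 266.3 -239.3] [ 47.8 165.4] 43.8 mean [ 0.2733 -0.2414] dir 129.9
t 0.53 [418. 208. 104. 106.] [ 527.3 -258.7] [239.6 251.9] 83.4 mean [ 0.5176 -0.2643] dir -165.3
kn t 0.75 [430. 219.  41.  14.] [ 606.9 -207.8] [94.6 25.6] 84.5 mean [ 0.6066 -0.2079] dir 85.2
s 0.97 [392. 310.  48.  53.] [840.5  21.5] [ 46.5 126.3] 61.3 mean [0.845  0.0138] dir 155.0
s 0.95 [ 78. 229.  50.  53.] [ 267.1 -243.2] [ 70.3 161.4] 39.7 mean [ 0.2785 -0.2477] dir 127.7
s 0.81 [318. 263.  54.  57.] [685.1  19.3] [ 61.  165.2] 16.8 mean [0.694  0.0102] dir 102.5
s 0.68 [434. 179.  52.  19.] [658.7 431.4] [114.5  68.2] 32.9 mean [0.6617 0.4333] dir -157.0
s 0.22 [211. 324.  40.  35.] [ 616.5 -207.1] [76.3 32.9] 84.2 mean [ 0.6169 -0.2068] dir 86.9
kn s 0.6 [206. 318.  44.  34.] [ 614.  -206.6] [77.9 35.7] 81.9 mean [ 0.6142 -0.207 ] dir 84.3
```

View pics/in3.png

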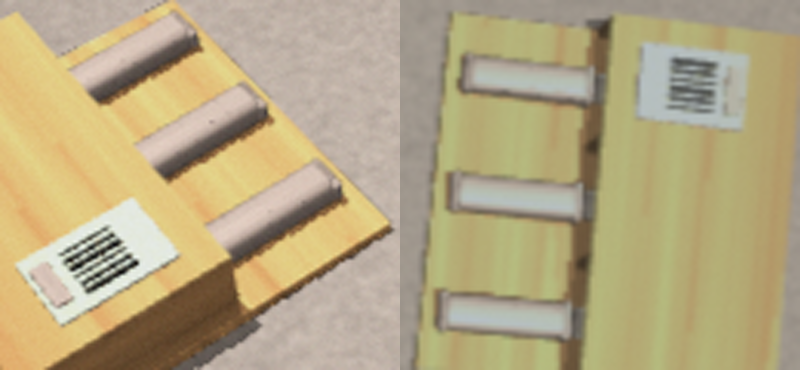

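Knife lies in bay 2 exactly like the two stored ones (fit: within 1 mm of the pattern). Now the scanner.

```bash
python3 - <<'E'
from m import *
s=robot.snapshot("scene");t=robot.snapshot("top")
q=lambda u,v:(225+u/4,170+v/4)
r=lambda u,v,z:ray(t,q(u,v),z)[:2]
a,b=r(418,119,.03),r(580,82,.03)
ang=lambda d:np.degrees(np.arctan2(d[1],d[0]))
print("tail",a,"near head",b,np.linalg.norm(a-b),ang(b-a))
for e in (((420,100),(575,63)),((430,147),(590,108))):print([r(*p,.03) for p in e],ang(r(*e[1],.03)-r(*e[0],.03)))
for p,z,c in(((355.8,198.1),0,t),((349.8,299.2),0,s),((384.1,187.1),.02,t),((334.8,314.4),.02,s)):print(ray(c,p,z))
# dark head vs body color masks in scene, fit
reg=[d for d in robot.silhouettes(s,"scanner") if 300<d["extent"][0]<330 and 255<d["extent"][1]<275]
if reg:
  g=cv2.cvtColor(s["image"],cv2.COLOR_BGR2GRAY);m=reg[0]["region"]&(g>70)
  print("body scene",m.sum(),*rectw(s,m,.03))
for n in("scanner","scanner_window"):
  A=[np.round(d["centre"],1) for d in robot.place_of(s,n)];B=[np.round(d["centre"],1) for d in robot.place_of(t,n)];print(n,A,B)
print(robot.get_obs()["ee_pos"])
E
```

```text
tail [0.668  0.0999] near head [ 0.6941 -0.004 ] 0.10706409138287366 -75.90017241660112
[array([0.6806, 0.0988]), array([ 0.7067, -0.0006])] -75.31348718374981
[array([0.6498, 0.0918]), array([ 0.6771, -0.0105])] -75.07093992591832
[0.6806 0.0315 0.    ]
[0.6889 0.023  0.    ]
[ 0.7063 -0.041   0.02  ]
[ 0.7063 -0.0379  0.02  ]
body scene 453 [681.1  17.4] [ 51.5 158.9] 15.3 mean [0.6865 0.0299] dir 99.5
scanner [array([348.8, 298.2]), array([457.1, 191.9]), array([109.7, 262.8]), array([411., 343.])] [array([461. , 361.9]), array([357. , 141.1]), array([355.7, 197.1]), array([195. , 206.5])]
scanner_window [array([425.2, 359.1]), array([346.3, 181.5]), array([ 95.3, 279.7]), array([480.6, 191.5]), array([333. , 316.4])] [array([485.9, 344.5]), array([187.7, 185.6]), array([365.8, 119.3]), array([388.3, 186.5]), array([304.2, 279.2])]
[0.6381 0.0892 0.1396]
```

```bash
python3 - <<'E'
from m import *
o=robot.get_obs();print(delta((.6875,.0275,.0215),14.7,o)[:2],o["ee_pos"])
E
```

```text
(array([ 56.4, -55.4, 118.1]), array([  0. ,   0. , -20.5])) [0.6381 0.0892 0.1396]
```

>>> send_rows(moves=[[[20,-20,5,0,0,-8,0.75],[45,-45,15,0,0,-16,0.75],[56.4,-55.4,20,0,0,-20.5,0.75],[56.4,-55.4,35,0,0,-20.5,0.75],[56.4,-55.4,55,0,0,-20.5,0.75],[56.4,-55.4,75,0,0,-20.5,0.75],[56.4,-55.4,95,0,0,-20.5,0.75],[56.4,-55.4,108,0,0,-20.5,0.75],[56.4,-55.4,116,0,0,-20.5,0.75],[56.4,-55.4,118,0,0,-20.5,0.75]]])

```text
time: 21.8
ee_pos: [0.6874, 0.0277, 0.0213]
ee_rot: [[0.254, -0.967, -0.0], [-0.967, -0.254, -0.0], [0.0, 0.0, -1.0]]
force: [-0.5, -0.5, -1.1]
grip_width: 0.0638
finger_force: 0.0
```

>>> send_rows(moves=[[[0,0,0,0,0,0,0.6],[0,0,0,0,0,0,0.45],[0,0,0,0,0,0,0],[0,0,0,0,0,0,0],[0,0,0,0,0,0,0],[0,0,0,0,0,0,0],[0,0,0,0,0,0,0],[0,0,0,0,0,0,0],[0,0,0,0,0,0,0],[0,0,0,0,0,0,0]]])

```text
time: 23.05
ee_pos: [0.6881, 0.0276, 0.0225]
ee_rot: [[0.254, -0.967, 0.002], [-0.967, -0.254, 0.0], [0.0, -0.002, -1.0]]
force: [0.2, 0.7, 4.8]
grip_width: 0.0312
finger_force: 60.3
```

>>> send_rows(moves=[[[0,0,-8,0,0,0,0],[0,0,-20,0,0,0,0],[0,0,-40,0,0,0,0],[0,0,-60,0,0,0,0],[0,0,-80,0,0,0,0],[0,0,-100,0,0,0,0],[15,0,-110,0,0,4,0],[35,0,-110,0,0,10,0],[50,0,-110,0,0,16,0],[60,0,-110,0,0,20.5,0]]])

```text
time: 24.3
ee_pos: [0.7026, -0.0314, 0.1319]
ee_rot: [[-0.105, -0.995, -0.0], [-0.995, 0.105, 0.0], [-0.0, 0.0, -1.0]]
force: [0.5, 0.6, -1.6]
grip_width: 0.0308
finger_force: 59.6
```

```bash
python3 - <<'E'
from m import *
s=robot.snapshot("scene");t=robot.snapshot("top")
o=robot.get_obs();p=np.array(o["ee_pos"]);print(p,np.array(o["ee_rot"]).round(3),o["grip_width"],o["force"])
print(delta((.6105,-.1846,.1140),-5.8,o)[:2])
for n in("scanner","scanner_window","scanner_spot"):
  A=robot.place_of(s,n);B=robot.place_of(t,n)
  # pairs consistent & near the tool
  for a in A:
    for b in B:
      X,e=tri((s,t),(a["centre"],b["centre"]))
      if e<6 and np.linalg.norm(X-p)<.2: print(n,round(float(a["p"]),2),round(float(b["p"]),2),X,e,"tool",np.array(o["ee_rot"]).T@(X-p)*1000)
for c,nm,in((t,"t"),(s,"s")):
  for d in robot.silhouettes(c,"scanner")[:5]:
    R=rectw(c,d["region"],p[2])
    if np.linalg.norm(R[4]-p[:2])<.1: print(nm,np.round(d["extent"]),*R)
E
```

```text
[ 0.7026 -0.0317  0.1318] [[-0.103 -0.995 -0.   ]
 [-0.995  0.103 -0.   ]
 [ 0.     0.    -1.   ]] 0.03125354183621642 [ 1.23   -0.9374 -1.3711]
(array([161.6,  75.9,  17.8]), array([ 0.02, -0.01, -0.11]))
scanner 0.82 0.89 [ 0.7024 -0.0301  0.1013] 3.7048776933564174 tool [-1.5143  0.3595 30.4504]
scanner_window 0.77 0.9 [ 0.6903 -0.1009  0.1251] 1.1626960119728469 tool [70.1518  5.1762  6.724 ]
t [350. 168.  70.  21.] [700.3 -34.8] [ 54.7 164.4] 0.9 mean [ 0.702  -0.0404] dir 85.9
s [288. 243.  87.  51.] [691.4 -31.2] [163.6  79.4] 83.1 mean [ 0.6962 -0.0614] dir 74.4
```

```bash
python3 - <<'E'
from m import *
o=robot.get_obs();print(delta((.6101,-.1859,.1130),-5.8,o)[:2])
E
```

```text
(array([164.2,  76.5,  18.7]), array([-0.  ,  0.  ,  0.05]))
```

>>> send_rows(moves=[[[20,9,0,0,0,0,0],[45,21,0,0,0,0,0],[72,34,0,0,0,0,0],[100,47,0,0,0,0,0],[125,58,0,0,0,0,0],[145,67,5,0,0,0,0],[158,73,12,0,0,0,0],[164,76.5,18,0,0,0,0],[164.2,76.5,18.7,0,0,0,0],[164.2,76.5,18.7,0,0,0,0]]])

```text
time: 26.05
ee_pos: [0.6104, -0.1856, 0.1128]
ee_rot: [[-0.1, -0.995, 0.0], [-0.995, 0.1, -0.0], [-0.0, -0.0, -1.0]]
force: [-0.3, -0.7, -1.7]
grip_width: 0.0308
finger_force: 59.6
```

```bash
python3 - <<'E'
from m import *
s=robot.snapshot("scene");t=robot.snapshot("top")
o=robot.get_obs();p=np.array(o["ee_pos"]);R=np.array(o["ee_rot"]);print(p,o["time"],delta((.6101,-.1859,.1130),-5.8,o)[:2])
for n in("scanner","scanner_window","scanner_spot","card_code"):
  A=robot.place_of(s,n);B=robot.place_of(t,n)
  print(n,[np.round(d["centre"],1).tolist()+[round(float(d["p"]),2)] for d in B],[np.round(d["centre"],1).tolist()+[round(float(d["p"]),2)] for d in A])
  for a in A:
    for b in B:
      X,e=tri((s,t),(a["centre"],b["centre"]))
      if e<6 and np.linalg.norm(X-p)<.2: print(n,X,e,"tool",R.T@(X-p)*1000)
for d in robot.silhouettes(s,"scanner")[:6]:
    X=rectw(s,d["region"],p[2])
    if np.linalg.norm(X[4]-p[:2])<.1: print(np.round(d["extent"]),*X)
spot=p+R@np.array([.122,0,.052]);print("spot",spot,proj(s,spot),proj(t,spot))
E
```

```text
[ 0.6105 -0.1857  0.1131] 26.15 (array([0.3, 0.4, 0.1]), array([-0.03, -0.  ,  0.05]))
scanner [[460.1, 361.7, 0.97], [357.2, 142.3, 0.79], [444.0, 219.1, 0.6], [195.7, 205.6, 0.56]] [[409.3, 340.8, 0.91], [456.5, 192.6, 0.71], [232.6, 306.8, 0.65], [108.1, 261.6, 0.59]]
scanner [ 0.6099 -0.1855  0.0846] 1.3593328809667626 tool [-0.1237  0.6701 28.4174]
scanner_window [[188.9, 188.5, 0.94], [475.4, 219.3, 0.91], [366.0, 119.5, 0.76], [484.8, 344.4, 0.58]] [[94.2, 280.6, 0.91], [193.9, 315.9, 0.89], [478.4, 197.4, 0.82], [425.4, 360.2, 0.63]]
scanner_window [ 0.6043 -0.2562  0.1151] 1.6010756828369277 tool [70.7439 -0.8772 -2.0662]
scanner_spot [[490.3, 224.9, 0.64], [443.4, 219.2, 0.63]] [[183.6, 328.5, 0.41]]
scanner_spot [ 0.5987 -0.2862  0.1043] 5.3177512016374635 tool [101.1811   1.7435   8.7406]
card_code [[489.8, 225.9, 0.75], [462.8, 253.5, 0.22]] [[171.7, 353.3, 0.64]]
card_code [ 0.5988 -0.3048  0.0606] 2.2001112505988267 tool [119.7344  -0.2658  52.4829]
[179. 270.  94.  55.] [ 605.4 -188. ] [164.3  84.2] 77.0 mean [ 0.6068 -0.2074] dir 75.8
spot [ 0.5983 -0.3071  0.0611] [172.2753 353.5829] [491.8382 226.7406]
```

Spot coincides with the code within about 2 mm; hold.

>>> send_rows(moves=[[[0,0,0,0,0,0,0],[0,0,0,0,0,0,0],[0,0,0,0,0,0,0],[0,0,0,0,0,0,0],[0,0,0,0,0,0,0],[0,0,0,0,0,0,0],[0,0,0,0,0,0,0],[0,0,0,0,0,0,0],[0,0,0,0,0,0,0],[0,0,0,0,0,0,0]]])

```text
time: 27.85
ee_pos: [0.61, -0.1862, 0.1129]
ee_rot: [[-0.101, -0.995, 0.0], [-0.995, 0.101, 0.0], [-0.0, -0.0, -1.0]]
force: [-0.6, -0.2, -1.6]
grip_width: 0.0311
finger_force: 59.6
```

>>> send_rows(moves=[[[0,0,0,0,0,0,0],[0,0,0,0,0,0,0],[0,0,0,0,0,0,0],[0,0,0,0,0,0,0],[0,0,0,0,0,0,0],[0,0,0,0,0,0,0],[0,0,0,0,0,0,0],[0,0,0,0,0,0,0],[0,0,0,0,0,0,0],[0,0,0,0,0,0,0]]])

```text
time: 29.1
ee_pos: [0.61, -0.1862, 0.1129]
ee_rot: [[-0.101, -0.995, -0.0], [-0.995, 0.101, 0.0], [-0.0, 0.0, -1.0]]
force: [0.9, 0.4, -1.6]
grip_width: 0.0308
finger_force: 59.6
```

>>> send_rows(moves=[[[-6,-3,-8,0,0,0,0],[-20,-9,-18,0,0,0,0],[-45,-21,-18,0,0,0,0],[-72,-34,-18,0,0,0,0],[-100,-47,-18,0,0,0,0],[-125,-58,-18,0,0,0,0],[-145,-67,-18,0,0,0,0],[-158,-73,-18,0,0,0,0],[-164,-76.5,-18,0,0,0,0],[-164,-76.5,-18,0,0,0,0]]])

```text
time: 30.35
ee_pos: [0.7027, -0.0309, 0.1307]
ee_rot: [[-0.101, -0.995, -0.0], [-0.995, 0.101, -0.0], [0.0, 0.0, -1.0]]
force: [0.6, -0.4, -0.9]
grip_width: 0.031
finger_force: 59.6
```

```bash
python3 - <<'E'
from m import *
o=robot.get_obs();print(o["ee_pos"],delta((.6875,.0276,.0235),14.7,o)[:2])
E
```

```text
[ 0.7027 -0.0309  0.1307] (array([-56.6,  21. , 107.2]), array([  0.02,  -0.01, -20.51]))
```

>>> send_rows(moves=[[[-20,8,10,0,0,-8,0],[-45,17,25,0,0,-16,0],[-56.6,21,40,0,0,-20.5,0],[-56.6,21,60,0,0,-20.5,0],[-56.6,21,78,0,0,-20.5,0],[-56.6,21,92,0,0,-20.5,0],[-56.6,21,100,0,0,-20.5,0],[-56.6,21,104,0,0,-20.5,0],[-56.6,21,106,0,0,-20.5,0],[-56.6,21,107,0,0,-20.5,0]]])

```text
time: 31.6
ee_pos: [0.6878, 0.0277, 0.0243]
ee_rot: [[0.254, -0.967, 0.001], [-0.967, -0.254, 0.0], [0.0, -0.001, -1.0]]
force: [0.4, -0.2, -1.6]
grip_width: 0.0307
finger_force: 59.6
```

```bash
python3 - <<'E'
from m import *
o=robot.get_obs();print(o["ee_pos"],o["force"],delta((.6875,.0276,.0225),14.7,o)[:2])
E
```

```text
[0.6878 0.0277 0.0243] [ 0.359  -0.168  -1.6316] (array([0. , 0.4, 1.8]), array([-0.05, -0.01,  0.  ]))
```

>>> send_rows(moves=[[[0,0,0.5,0,0,0,0],[0,0,1,0,0,0,0],[0,0,1.4,0,0,0,0],[0,0,1.6,0,0,0,0],[0,0,1.6,0,0,0,0],[0,0,1.6,0,0,0,0],[0,0,1.6,0,0,0,0],[0,0,1.6,0,0,0,0],[0,0,1.6,0,0,0,0],[0,0,1.6,0,0,0,0]]])

```text
time: 32.85
ee_pos: [0.6876, 0.0277, 0.0225]
ee_rot: [[0.254, -0.967, 0.0], [-0.967, -0.254, 0.0], [0.0, -0.0, -1.0]]
force: [-2.2, 0.9, 2.3]
grip_width: 0.0313
finger_force: 60.1
```

Contact with the bench (+2.3 N); open and rise.

>>> send_rows(moves=[[[0,0,0,0,0,0,0.6],[0,0,0,0,0,0,0.75],[0,0,0,0,0,0,0.75],[0,0,0,0,0,0,0.75],[0,0,0,0,0,0,0.75],[0,0,-10,0,0,0,0.75],[0,0,-40,0,0,0,0.75],[0,0,-80,0,0,0,0.75],[0,0,-120,0,0,0,0.75],[0,0,-140,0,0,0,0.75]]])

```text
time: 34.1
ee_pos: [0.6886, 0.0277, 0.1664]
ee_rot: [[0.254, -0.967, 0.005], [-0.967, -0.254, 0.0], [0.001, -0.005, -1.0]]
force: [-0.4, -0.6, 0.2]
grip_width: 0.064
finger_force: 0.0
```

>>> send_rows(moves=[[[0,50,0,0,0,0,0.75],[0,100,0,0,0,0,0.75],[0,150,0,0,0,0,0.75],[0,200,0,0,0,0,0.75],[0,240,0,0,0,0,0.75],[0,260,0,0,0,0,0.75],[0,260,0,0,0,0,0.75],[0,260,0,0,0,0,0.75],[0,260,0,0,0,0,0.75],[0,260,0,0,0,0,0.75]]])

```text
time: 35.35
ee_pos: [0.4365, -0.0382, 0.1621]
ee_rot: [[0.254, -0.967, -0.0], [-0.967, -0.254, -0.0], [0.0, 0.0, -1.0]]
force: [-0.6, -0.3, 1.1]
grip_width: 0.0643
finger_force: 0.0
```

```bash
python3 - <<'E'
from m import *
s=robot.snapshot("scene");t=robot.snapshot("top");o=robot.get_obs();print(o["ee_pos"],o["time"])
s0,t0=cv2.imread("pics/s1.png"),cv2.imread("pics/t1.png")
for n in("scanner","knife","stored_1","jar","hammer"):
  for c,nm in((t,"t"),(s,"s")):
    for d in robot.silhouettes(c,n)[:4]: print(n,nm,round(float(d["p"]),2),np.round(d["extent"]),*rectw(c,d["region"],.028)[:3])
E
```

```text
[ 0.4363 -0.0382  0.1621] 35.45
scanner t 0.9 [434. 334.  60.  51.] [ 265.3 -238.7] [ 49.9 168.6] 43.1
scanner t 0.89 [183. 184.  16.  45.] [643.3 454.5] [122.2  34.7] 9.3
scanner t 0.77 [327. 178.  65.  30.] [692.1  27.3] [ 53.  164.9] 13.1
scanner t 0.57 [343. 117.  33.  45.] [835.8  30.9] [ 40.5 132.8] 58.2
scanner s 0.87 [393. 308.  48.  57.] [840.5  22.9] [ 45.9 123.2] 59.7
scanner s 0.85 [ 80. 228.  47.  51.] [ 263.5 -243.6] [ 69.  160.8] 41.7
scanner s 0.72 [164. 275.  39.  29.] [ 460.9 -188.5] [78.3 39.9] 89.1
scanner s 0.62 [432. 176.  58.  28.] [657.3 434. ] [119.1  76.5] 33.1
knife t 0.66 [433. 220.  36.  13.] [ 607.3 -206.5] [92.8 26.2] 85.1
knife t 0.58 [477. 219.  30.  18.] [ 604.4 -314.3] [71.5 50.4] 84.5
knife s 0.73 [206. 320.  44.  32.] [ 615.  -206.9] [75.4 33.7] 84.2
stored_1 t 0.73 [147. 286.  56.  59.] [371.3 482.5] [141.8 143.5] 1.0
stored_1 t 0.68 [433. 250.  33.  15.] [ 529.6 -206.1] [84.1 27.6] 82.7
stored_1 t 0.6 [425. 280.  39.  14.] [ 451.2 -191.8] [30.2 95.6] 1.0
stored_1 t 0.25 [421. 206.  99. 104.] [ 527.9 -259.6] [239.1 252.8] 84.0
stored_1 s 0.95 [184. 298.  48.  29.] [ 536.7 -197.1] [79.1 36.5] 86.0
stored_1 s 0.73 [165. 274.  36.  31.] [ 460.8 -190.2] [77.2 38.3] 85.6
stored_1 s 0.62 [148. 336.  53.  39.] [ 572.3 -296.7] [74.6 55.1] 82.9
jar t 0.56 [261. 165.  22.  28.] [724.  249.9] [75.  62.3] 1.7
jar s 0.69 [419. 216.  35.  44.] [714.4 259.6] [ 63.6 145.2] 28.4
jar s 0.28 [206. 322.  46.  30.] [ 614.6 -206.6] [75.3 33.5] 81.9
hammer t 0.59 [406. 131. 104.  44.] [ 771.1 -230.5] [260.4  93.5] 71.8
hammer t 0.55 [230. 237. 142.  87.] [461.6 169.8] [182.9 348.3] 6.0
hammer s 0.75 [200. 357. 168. 103.] [ 803.3 -242.7] [260.5  95.6] 83.1
```

Everything lies where it should; hand in.

```bash
python3 -c "
from plant import robot
print(robot.close_job())"
```

```text
the job is handed in; nothing more can be done
None
```

The job is done and handed in at about 35 s: the knife lies in the empty bay within 1–2 mm of the other two's pattern, the bar code was scanned with the beam spot held on it for over 2.5 s, and the scanner is back in its original place on the bench; the hand-in call returned no verdict.

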